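Offer the hood hinge leaf up to the dry-block heater and hold it for the pin

TASK

Slide the jaw of the small bench fixture back clear of the steel hinge leaf, then take the leaf out and bring its eye between the two eyes of the hinge bracket on the dry-block heater, so that all three holes line up well enough for a 10 mm pin to be pushed straight through the 14 mm holes. Finish while still holding the leaf steady there in the gripper, not letting go and not pushing it hard against the bracket; a colleague puts in the pin. Leave the pin, the bottle and the beaker alone.

Things in the scene. Friction and masses are not known exactly. Their poses are not given: they have to be found in the camera images.
- leaf_plate (a point): Loose steel hinge leaf, 200-325 g, level in the fixture: centre of its plate, the place to grip across its width. Plate 88 mm long (x -46 to +42), 40 wide (y), 8 thick (z); 30 mm free below its long edges. From its +x end a neck 20 mm wide leads to a round eye. Axes: x towards the eye, y along the eye's hole, z up; at the start those of the fixture.
- leaf_eye (a point): Centre of the hole of the leaf's eye (knuckle), 66 mm along the leaf's +x from the plate's centre, at the same height. The eye is a tube of 28 mm outer diameter, 20 mm long, with a 14 mm hole along y. Axes as for leaf_plate.
- leaf: The same hinge leaf as a body; origin in the middle of the plate's underside, axes as for leaf_plate.
- jaw (a joint): Sliding jaw of the fixture, m: 0 shut, 0.045 fully back. It slides along the fixture's -x (away from the leaf's eye) with about 2 N friction and stays where left. Shut, its lip overlaps the tail of the leaf's plate by 13 mm, 2 mm above it, so the leaf cannot be lifted; it is clear of the leaf from about 0.014.
- jaw_tab (a point): Centre of the upright steel tab on the jaw, by which the jaw is drawn back; it moves with the jaw. 12 mm thick along x, 30 mm wide along y; its top is 14 mm above this point, and it stands on the jaw's lip, whose top is 16 mm below this point. Axes are the fixture's: x towards the leaf's eye, y across, z up. The jaw opens towards -x.
- fixture: Grey slide-jaw bench fixture, fixed, base 250 x 70 x 12 mm; origin on the bench below the centre of the leaf's plate. The plate lies on a rail 20 mm wide, top 42 mm above the bench. A stop block, 52 mm high, stands 2 mm beyond the leaf's eye (82 mm from the origin along +x), so the leaf is lifted straight up. Shut, the tab is at x = -66 mm.
- bracket_axis (a point): Middle of the hinge axis of the steel bracket on the heater, 110 mm above the bench. Two fixed eyes (28 mm outside, 14 mm hole, each 14 mm long) are centred 20 mm either side along y; the 26 mm gap between them is open above, below and to -x. The bracket's plate is 24 mm behind the axis (+x), top 118 mm above the bench. Axes: x into the heater, y along the hinge axis, z up.
- heater: White dry-block heater, fixed, 230 mm deep, 200 wide, about 115 high with its knob, hinge bracket on its front; origin on the bench below the bracket's hinge axis, axes as for bracket_axis; the housing starts 32 mm behind the axis.
- pin: Bystander: steel hinge pin, 10 mm in diameter, 97 mm long over its 18 mm heads, lying in a shallow white tray (130 mm by 60 mm, 14 mm high); origin below its middle.
- bottle: Bystander: white plastic bottle, 60 mm in diameter, 130 mm high, standing; origin at the centre of its underside.
- beaker: Bystander: clear glass beaker, 68 mm in diameter, 90 mm high, standing; origin at the centre of its underside.

How it is judged:
By the outcome, as a careful person would: the job done as asked, in the order asked, and still so for the second after the job is handed in, while the arm keeps its last pose, push and grip.
It also fails if it takes over 43 s, if anything falls off the work surface, if the arm or the gripper's body presses on something with over 40 N, if the wrist force passes 120 N, or if a joint passes its speed limit or range.

ROBOT

A 6-joint arm with a two-finger parallel gripper is mounted at the origin on the work surface. World frame = base frame: x ahead of the robot, y to its left, z up, the work surface at z = 0. Lengths are in mm, angles in rad, forces in N, time in s.
With the tool pointing down it reaches from about 275 to 1000 mm from the base axis. Payload 8.4 kg.
Tool frame: the origin (TCP) lies midway between the tips of the shut fingers; the grasp point (between the pads) lies 19 mm behind it (r.grip_point_offset is the distance from the TCP to the grasp point, in mm); z points along the fingers, x is the direction in which the jaws open and shut, and the axes are right-handed (so a half turn about z gives the same grasp; the last joint's range is limited). The gripper opens to 85 mm and grips with 20 to 120 N. Pads are 22 mm wide; open, the fingers measure 114 mm over their backs; the gripper's body (76 mm by 85 mm) begins 54 mm behind the grasp point. The pads swing forward as they close: fully open they stand 13 mm farther back than shut.
Start: joints at [1.136, 0.353, 1.633, -0, 1.155, -0.002], TCP at [262.133, 567.375, 231.281] pointing down, gripper open.
Joint ranges: [-2.63, 2.63], [-0.92, 2.1], [0.06, 2.66], [-1.3, 4.44], [0, 2.69], [-3.02, 3.02]. Speed limits (rad/s): [2.22, 2.22, 2.79, 3.14, 3.14, 3.14].

INTERFACE

Orientations are given as [roll, pitch, yaw] about the fixed x, y, z axes, in that order (R = Rz(yaw) Ry(pitch) Rx(roll)).
In Python, from rig import monitor, vision, sign_off, r gives the robot as it stands.
- The arm moves only by the shell command python3 -m inch 'ROWS' [FORCE]. ROWS is JSON, a list of rows, each an object with "dp": the shift along the tool's x, y, z in mm, a list of three; "angular": the turn, a rotation vector about the tool's x, y, z in rad, a list of three; "fingers": the closure in counts, from 0 (fully open) to 255 (shut). A call has 1 to 12 rows; each row is the pose to reach, as a shift and turn from the pose commanded when the call began, along the tool's axes at that moment; what a row does not reach only later rows make up. A row lasts 1/12 s, in which the tool goes at most 41.7 mm and 7.16 degrees, less where a joint would pass 70% of its speed; a pose out of reach is approached as far as the arm can. A call with a gripper value outside its range is refused whole. The fingers move at their own pace and stop on an object; FORCE is the grip in N (left out, the last holds). Time passes only in rows, so rows that repeat a pose let the fingers close. It gives the time, the measured TCP pose, the force and the opening at its end, in the units of the state.
- monitor.sense(): the state, without advancing time (a new reading comes with each control period).
- vision.grab_frame(name): name is "scene" or "top" or "wrist"; returns (picture, depth): 420x560x3 uint8, blue, green, red; 420x560 float32, mm along the optical axis (not along the pixel's ray), 0 where there is no reading.
- vision.camera_params(name): a dict with "fx", "fy", "cx", "cy" (pixels), "R" (3x3) and "t" (3): a world point X has camera coordinates R X + t. Camera axes: x right, y down, z forward; pixel columns grow to the right and rows downward; lengths in mm; the calibration is good to about 2 mm. A picture is of the moment at which its call begins: read the wrist's pose just before it. camera_params takes no time and is no camera call; for the wrist camera it gives the pose at the moment of the call.
- sign_off(): hands the job in, once; it reports no verdict.
The state is a dict: "clock": time; "qpos": joint angles; "qvel": joint speeds; "joint_efforts": joint torques, N m; "eef_pos": TCP position; "tcp_rot": TCP orientation; "contact_force": force on the tool from outside, world axes, zero at the start; "wrist_torque": the same for the moment, N m; "opening": opening from 0.0 (shut) to 1.0 (fully open).
Only numpy, scipy, OpenCV 4.12 (cv2) and the standard library are available. Lean on these libraries where they do the work, as an engineer would, in place of code of your own. Each camera call takes 0.05 s, during which the arm holds its last target.

## Working session

There is one attempt and no reset: what is moved stays moved. The work goes in short steps, Python scripts to look and compute and a shell command to move; the robot and the scene stay as the last step left them, time stands still between calls to the robot, and variables do not carry over. Pictures are saved under pics/ and viewed, and the job is handed in when it is done.

```bash
ls; mkdir -p pics
python3 - <<'E'
from rig import monitor, vision, r
import cv2
print(monitor.sense())
print(r.grip_point_offset)
for n in ("scene","top","wrist"):
    p=vision.camera_params(n); print(n,p)
    im,d=vision.grab_frame(n); cv2.imwrite(f"pics/{n}0.png",im)
    import numpy as np; np.save(f"pics/{n}0.npy",d)
E
```

```text
pics
{'clock': 0.0, 'qpos': array([ 1.13559385e+00,  3.53645475e-01,  1.63415793e+00,  7.56006822e-06,
        1.15520325e+00, -2.39083234e-03]), 'qvel': array([-0.00243294,  0.00028226, -0.00149164, -0.00090549, -0.00160023,
        0.0015965 ]), 'joint_efforts': array([ 7.72025669e-04, -6.05261564e+01, -3.42067409e+01, -3.20624747e-05,
        9.54378425e-03,  5.16747707e-05]), 'eef_pos': array([261.92603318, 566.92666515, 230.55317324]), 'tcp_rot': array([-3.14158236e+00,  1.41398629e-03,  1.13798163e+00]), 'contact_force': array([ 0.92770663, -0.49491601, -0.19099695]), 'wrist_torque': array([-0.01616235,  0.01655211, -0.03264361]), 'opening': 0.9970991247286596}
18.700000000000003
scene {'fx': 400.4457273166136, 'fy': 400.4457273166136, 'cx': 277.7838834866496, 'cy': 211.32841166487125, 'R': array([[-0.69463826,  0.71909694, -0.01942378],
       [ 0.52179   ,  0.48508765, -0.70173012],
       [-0.49518975, -0.49758372, -0.71217803]]), 't': array([ 382.55700808, -184.99666906, 1273.96595607])}
top {'fx': 514.7337770518412, 'fy': 514.7337770518412, 'cx': 281.95156002934607, 'cy': 210.5568114913544, 'R': array([[-0.02215456, -0.99963928,  0.01518168],
       [-0.99817204,  0.02126286, -0.05657277],
       [ 0.05622956, -0.01640727, -0.99828305]]), 't': array([  -5.36645494,  522.51692012, 1367.94793261])}
wrist {'fx': 359.23249130309495, 'fy': 359.23249130309495, 'cx': 283.16109573528297, 'cy': 209.60621189612732, 'R': array([[ 0.41865053,  0.9081453 , -0.00196288],
       [ 0.85894341, -0.39526506,  0.32554838],
       [ 0.29486937, -0.137977  , -0.94552335]]), 't': array([-624.25875344,  -42.90481415,  381.1643727 ])}
```

View pics/scene0.png

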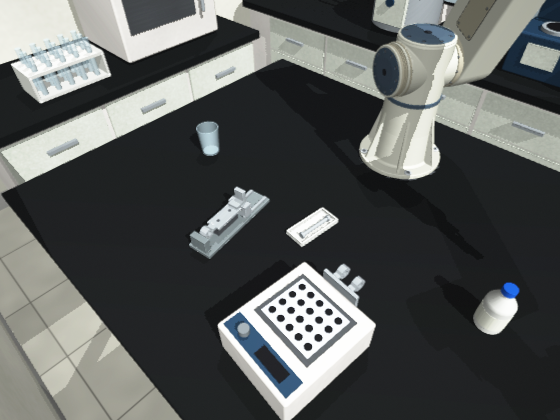

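View pics/top0.png

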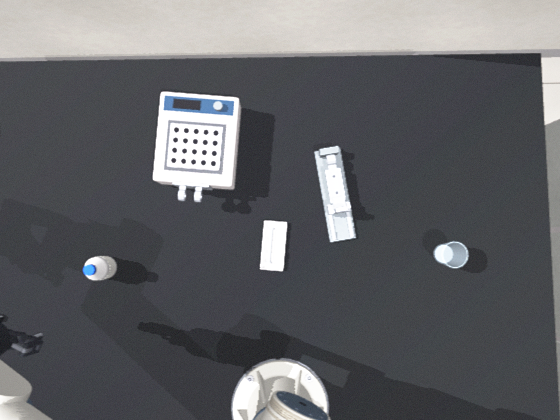

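View pics/wrist0.png

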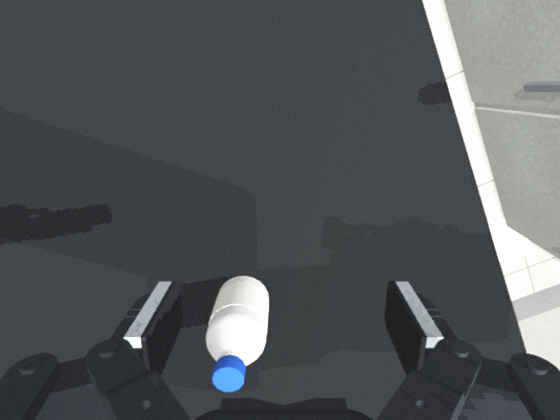

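```bash
cat > h.py <<'E'
import numpy as np
def ray(p,u,v):
    R=p["R"];t=p["t"];d=R.T@np.array([(u-p["cx"])/p["fx"],(v-p["cy"])/p["fy"],1.]);return -R.T@t,d
def plane(p,u,v,z):
    c,d=ray(p,u,v);return c+d*(z-c[2])/d[2]
def proj(p,X):
    c=p["R"]@np.array(X,float)+p["t"];return np.array([p["cx"]+p["fx"]*c[0]/c[2],p["cy"]+p["fy"]*c[1]/c[2]])
def tri(obs):
    A=np.zeros((3,3));b=np.zeros(3);rs=[]
    for p,u,v in obs:
        c,d=ray(p,u,v);d=d/np.linalg.norm(d);P=np.eye(3)-np.outer(d,d);A+=P;b+=P@c;rs.append((c,P))
    X=np.linalg.solve(A,b);return X,[np.linalg.norm(P@(X-c)) for c,P in rs]
E
python3 - <<'E'
import cv2
a=cv2.imread('pics/top0.png'); 
cv2.imwrite('pics/t1.png',cv2.resize(a[135:255,290:380],None,fx=5,fy=5,interpolation=cv2.INTER_CUBIC))
cv2.imwrite('pics/t2.png',cv2.resize(a[140:230,140:260],None,fx=6,fy=6,interpolation=cv2.INTER_CUBIC))
a=cv2.imread('pics/scene0.png'); 
cv2.imwrite('pics/s1.png',cv2.resize(a[180:270,180:300],None,fx=6,fy=6,interpolation=cv2.INTER_CUBIC))
cv2.imwrite('pics/s2.png',cv2.resize(a[240:330,290:390],None,fx=6,fy=6,interpolation=cv2.INTER_CUBIC))
E
```

```text
(no output)
```

View pics/t1.png

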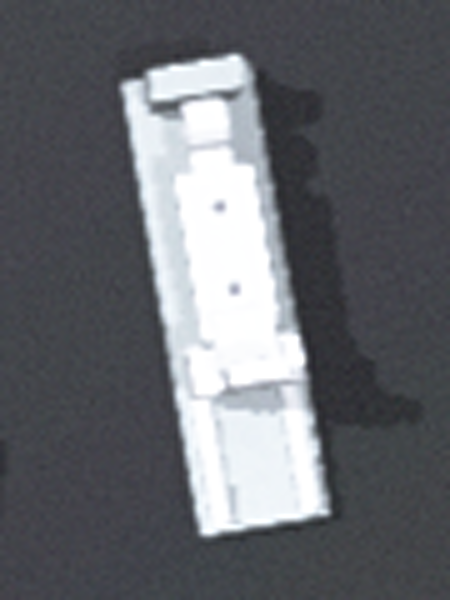

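View pics/t2.png

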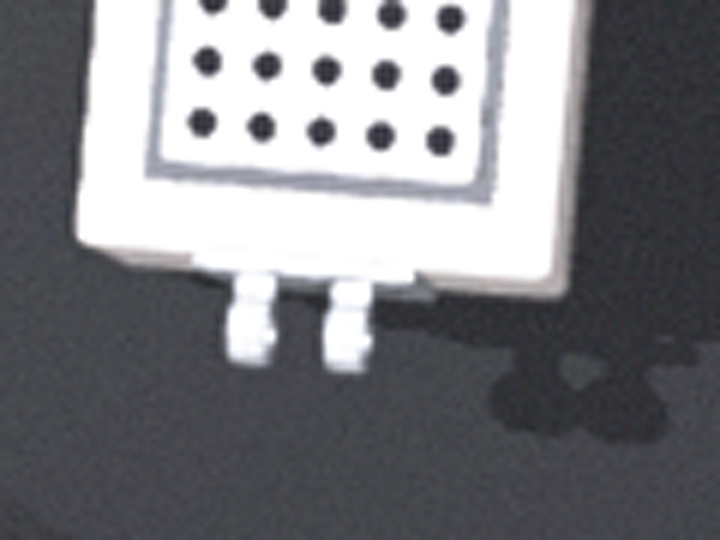

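View pics/s1.png

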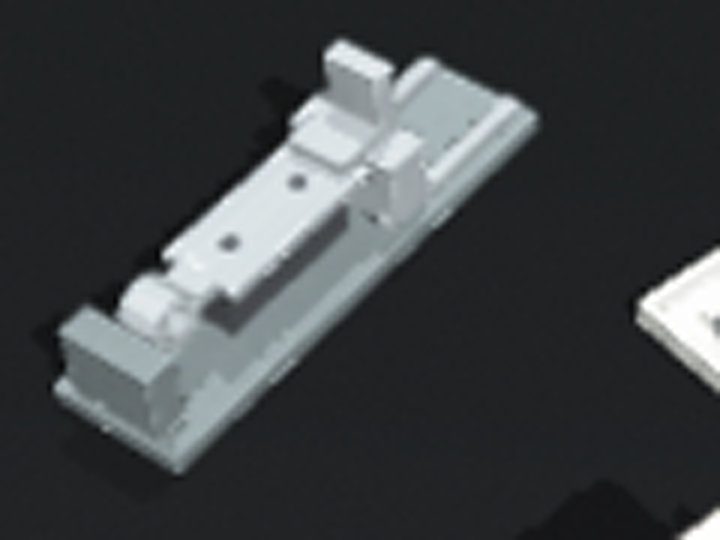

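View pics/s2.png

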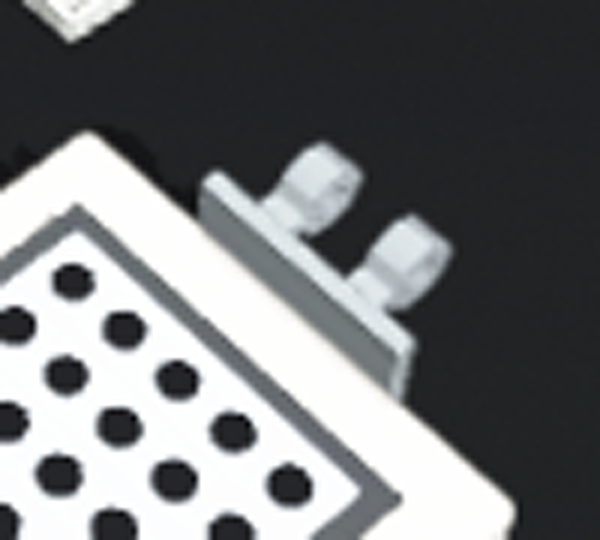

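Run:
```python
from rig import vision
from h import *
T=vision.camera_params("top");S=vision.camera_params("scene")
f=lambda x,y,s,o:(x/s+o[0],y/s+o[1])
def pt(n,a,z): print(n,plane(T,*f(*a,5,(290,135)),z).round(1))
pt("baseBL",(200,535),12);pt("baseBR",(328,515),12);pt("baseTL",(122,85),12)
pt("hole1",(220,207),50);pt("hole2",(235,290),50)
print(tri([(T,*f(220,207,5,(290,135))),(S,*f(230,242,6,(180,180)))]))
print(tri([(T,*f(235,290,5,(290,135))),(S,*f(297,182,6,(180,180)))]))
g=lambda a:plane(T,*f(*a,6,(140,140)),118).round(1)
print("eyes",plane(T,*f(250,318,6,(140,140)),124),plane(T,*f(347,325,6,(140,140)),124), "plate top",g((195,255)),g((413,272)))
print("scene eyes",plane(S,*f(322,180,6,(290,240)),120),plane(S,*f(412,250,6,(290,240)),120))
```

```text
baseBL [ 435.1 -144.    12. ]
baseBR [ 444.3 -213.2   12. ]
baseTL [ 679.6 -108.3   12. ]
hole1 [ 607.4 -155.1   50. ]
hole2 [ 563.4 -161.8   50. ]
(array([ 607.13157597, -154.87322212,   48.25688844]), [np.float64(0.6416973138429589), np.float64(0.6416973138429248)])
(array([ 563.35181807, -161.83930817,   47.11827253]), [np.float64(0.4237233350908369), np.float64(0.4237233350908018)])
eyes [564.85598113 231.93046934 124.        ] [561.13344776 192.11669782 124.        ] plate top [592.1 255.4 118. ] [583.2 165.4 118. ]
scene eyes [559.95940601 198.08703342 120.        ] [562.31593849 236.93748805 120.        ]
```

Run:
```python
from rig import vision,monitor
from h import *
from scipy.spatial.transform import Rotation as Ro
s=monitor.sense();W=vision.camera_params("wrist")
Rt=Ro.from_euler('xyz',s["tcp_rot"]).as_matrix()
C=-W["R"].T@W["t"]
print("cam in tool",(Rt.T@(C-s["eef_pos"])).round(1),"R cam axes in tool",(W["R"]@Rt).round(3))
print(Rt.round(3),proj(W,s["eef_pos"]),s["clock"])
B=np.array([562,214.5]);
for yaw in(-1.426,1.716):
  c,sn=np.cos(yaw),np.sin(yaw);print(yaw,[c,sn],[sn,-c])
```

```text
cam in tool [   0.2  -84.1 -142.5] R cam axes in tool [[ 1.    -0.001  0.001]
 [ 0.001  0.946 -0.326]
 [-0.     0.326  0.946]]
[[ 0.419  0.908 -0.   ]
 [ 0.908 -0.419 -0.001]
 [-0.001 -0.    -1.   ]] [282.84655189 282.90937669] 0.15
-1.426 [np.float64(0.14429089087562869), np.float64(-0.9895353145847385)] [np.float64(-0.9895353145847385), np.float64(-0.14429089087562869)]
1.716 [np.float64(-0.14469396255147735), np.float64(0.9894764561126008)] [np.float64(0.9894764561126008), np.float64(0.14469396255147735)]
```

```bash
python3 -m inch '[{"dp":[-538,576,0],"angular":[0,0,2.56],"fingers":0},{"dp":[-538,576,0],"angular":[0,0,2.56],"fingers":0},{"dp":[-538,576,0],"angular":[0,0,2.56],"fingers":0},{"dp":[-538,576,0],"angular":[0,0,2.56],"fingers":0},{"dp":[-538,576,0],"angular":[0,0,2.56],"fingers":0},{"dp":[-538,576,0],"angular":[0,0,2.56],"fingers":0},{"dp":[-538,576,0],"angular":[0,0,2.56],"fingers":0},{"dp":[-538,576,0],"angular":[0,0,2.56],"fingers":0},{"dp":[-538,576,0],"angular":[0,0,2.56],"fingers":0},{"dp":[-538,576,0],"angular":[0,0,2.56],"fingers":0},{"dp":[-538,576,0],"angular":[0,0,2.56],"fingers":0},{"dp":[-538,576,0],"angular":[0,0,2.56],"fingers":0}]'
cat > d.py <<'E'
import sys,json,numpy as np
from rig import monitor
from scipy.spatial.transform import Rotation as Ro
def delta(X,yaw):
    s=monitor.sense();R=Ro.from_euler('xyz',s["tcp_rot"])
    G=Ro.from_euler('xyz',[np.pi,0,yaw])
    return R.inv().apply(np.array(X)-s["eef_pos"]).round(1),(R.inv()*G).as_rotvec().round(4)
if __name__=="__main__":
    a=[float(x) for x in sys.argv[1:]]
    s=monitor.sense();print(s["clock"],s["eef_pos"].round(1),s["tcp_rot"].round(4),s["contact_force"].round(1),s["opening"].round(3))
    print(*delta(a[:3],a[3]))
E
python3 d.py 545 -163 200 -1.426
```

```text
clock: 1.15
eef_pos: [450.9, 102.3, 231.4]
tcp_rot: [-3.141, -0.0, -0.368]
contact_force: [0.9, -0.3, 0.4]
opening: 0.999Traceback (most recent call last):
  File "d.py", line 10, in <module>
    s=monitor.sense();print(s["clock"],s["eef_pos"].round(1),s["tcp_rot"].round(4),s["contact_force"].round(1),s["opening"].round(3))
                                                                                                               ^^^^^^^^^^^^^^^^^^
AttributeError: 'float' object has no attribute 'round'
```

```bash
sed -i 's/s\["opening"\].round(3)/s["opening"]/' d.py
python3 d.py 545 -163 200 -1.426
```

```text
1.15 [450.9 102.3 231.4] [-3.1414e+00 -3.0000e-04 -3.6810e-01] [ 0.9 -0.3  0.4] 0.9987556739831318
[183.2 213.7  31.4] [-3.0000e-04 -1.0000e-04  1.0579e+00]
```

```bash
python3 -m inch '[{"dp":[183,214,31],"angular":[0,0,1.058],"fingers":0},{"dp":[183,214,31],"angular":[0,0,1.058],"fingers":0},{"dp":[183,214,31],"angular":[0,0,1.058],"fingers":0},{"dp":[183,214,31],"angular":[0,0,1.058],"fingers":0},{"dp":[183,214,31],"angular":[0,0,1.058],"fingers":0},{"dp":[183,214,31],"angular":[0,0,1.058],"fingers":0},{"dp":[183,214,31],"angular":[0,0,1.058],"fingers":0},{"dp":[183,214,31],"angular":[0,0,1.058],"fingers":0},{"dp":[183,214,31],"angular":[0,0,1.058],"fingers":0},{"dp":[183,214,31],"angular":[0,0,1.058],"fingers":0},{"dp":[183,214,31],"angular":[0,0,1.058],"fingers":0}]'
cat > snap.py <<'E'
import sys,pickle,cv2
from rig import vision,monitor
n=sys.argv[1];cam=sys.argv[2] if len(sys.argv)>2 else "wrist"
s=monitor.sense();p=vision.camera_params(cam);im,d=vision.grab_frame(cam)
cv2.imwrite(f"pics/{n}.png",im);pickle.dump((s,p,d),open(f"pics/{n}.pkl","wb"))
E
python3 snap.py w1
```

```text
clock: 2.07
eef_pos: [545.8, -160.6, 200.0]
tcp_rot: [3.141, 0.0, -1.418]
contact_force: [0.0, 0.0, -0.4]
opening: 0.998
```

View pics/w1.png

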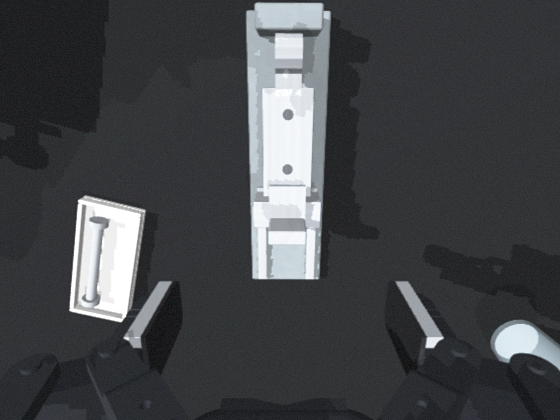

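```bash
python3 -m inch '[{"dp":[30,-30,20],"angular":[0,0,0],"fingers":0},{"dp":[60,-40,40],"angular":[0,0,0],"fingers":0},{"dp":[60,-40,40],"angular":[0,0,0],"fingers":0},{"dp":[60,-40,40],"angular":[0,0,0],"fingers":0}]'
python3 snap.py w2
python3 - <<'E'
import cv2
a=cv2.imread('pics/w1.png');cv2.imwrite('pics/w1z.png',cv2.resize(a[0:290,220:360],None,fx=4,fy=4,interpolation=cv2.INTER_CUBIC)[:600])
cv2.imwrite('pics/w1y.png',cv2.resize(a[140:290,220:360],None,fx=4,fy=4,interpolation=cv2.INTER_CUBIC))
E
```

```text
clock: 2.45
eef_pos: [594.3, -214.2, 158.5]
tcp_rot: [3.139, 0.001, -1.419]
contact_force: [-0.3, 0.1, 0.1]
opening: 1.001
```

View pics/w1z.png

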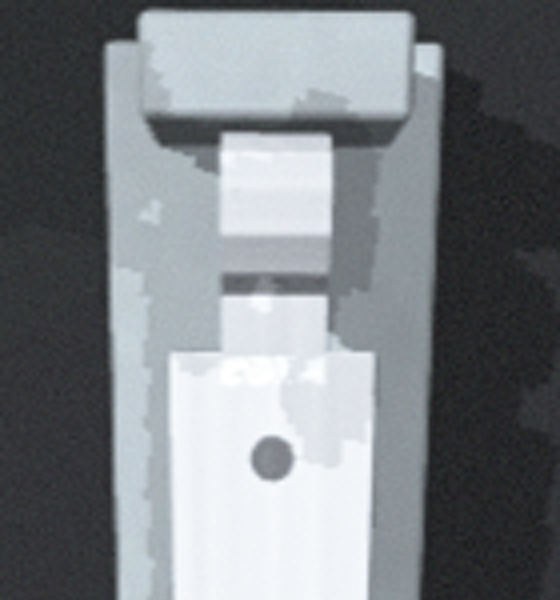

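View pics/w1y.png

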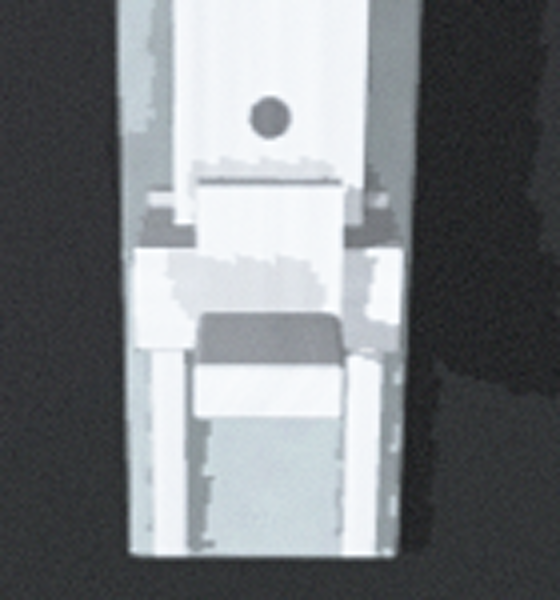

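View pics/w2.png

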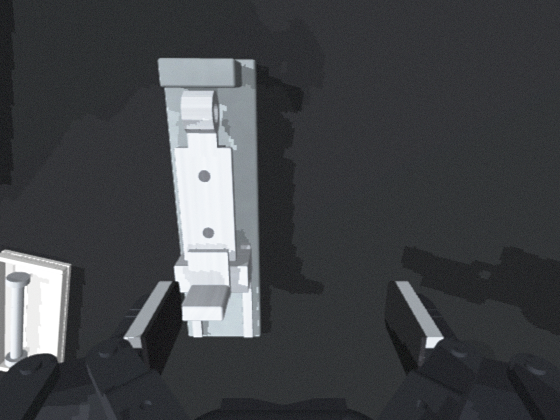

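Run:
```python
import cv2
a=cv2.imread('pics/w2.png');cv2.imwrite('pics/w2z.png',cv2.resize(a[45:195,140:280],None,fx=4,fy=4,interpolation=cv2.INTER_CUBIC))
cv2.imwrite('pics/w2y.png',cv2.resize(a[195:345,140:280],None,fx=4,fy=4,interpolation=cv2.INTER_CUBIC))
```

```text
(no output)
```

View pics/w2z.png

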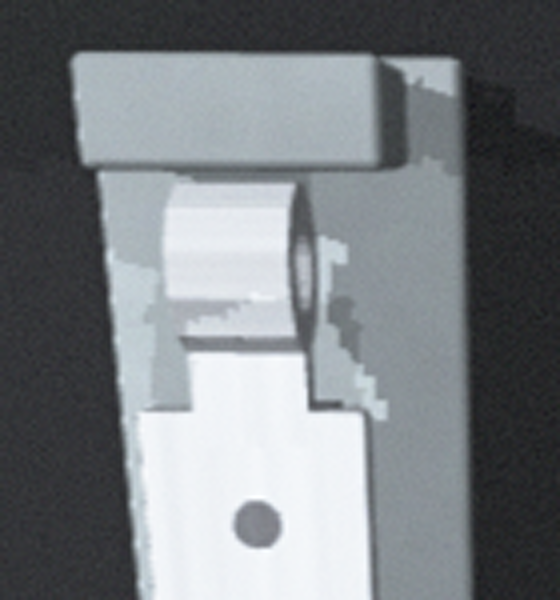

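View pics/w2y.png

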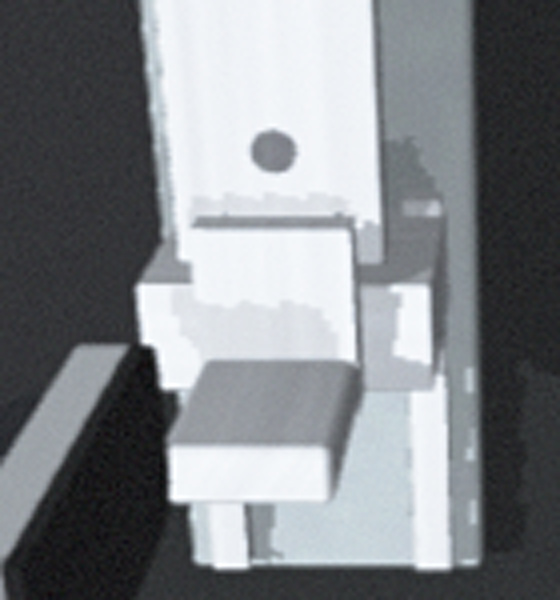

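```bash
cat > m1.py <<'E'
import pickle,cv2
from h import *
def ld(n): return pickle.load(open(f"pics/{n}.pkl","rb"))[1],cv2.imread(f"pics/{n}.png")
def hole(im,u,v,k=7):
    g=cv2.cvtColor(im,cv2.COLOR_BGR2GRAY)[v-k:v+k+1,u-k:u+k+1].astype(float)
    w=np.clip(g.max()*0.9-g,0,None);w[w<0.3*w.max()]=0
    y,x=np.mgrid[v-k:v+k+1,u-k:u+k+1];return (w*x).sum()/w.sum(),(w*y).sum()/w.sum()
E
python3 - <<'E'
from m1 import *
p1,a=ld("w1");p2,b=ld("w2")
h1=hole(a,288,114);h2=hole(a,287,169);k1=hole(b,204,176);k2=hole(b,208,233)
print(h1,h2,k1,k2)
P={}
for n,x,y in [("hA",h1,k1),("hB",h2,k2),("plFL",(262.5,88),(175,147.5)),("plFR",(313.75,88),(231.75,147.5)),("tabL",(268.75,230.5),(182.5,305.75)),("tabR",(305.5,230.5),(223,305.75)),("lipL",(269.25,185.75),(188,252)),("lipR",(305.5,185.75),(228,252))]:
    X,r=tri([(p1,*x),(p2,*y)]);P[n]=X;print(n,X.round(1),np.round(r,2))
d=P["hA"]-P["hB"];print("yaw holes",np.arctan2(d[1],d[0]),np.linalg.norm(d))
d=P["plFL"]-P["plFR"];print("yaw pl",np.arctan2(-d[0],d[1]),np.linalg.norm(d))
d=P["tabL"]-P["tabR"];print("yaw tab",np.arctan2(-d[0],d[1]),np.linalg.norm(d))
y=0.15;ex=np.array([np.cos(y),np.sin(y),0])
f=(P["plFL"]+P["plFR"])/2;t=(P["tabL"]+P["tabR"])/2
print("centre from front",f-42*ex,"from tab",t+60*ex, "hole proj", (P["hA"]-f)@ex,(P["hB"]-f)@ex)
E
```

```text
(np.float64(287.61488579679707), np.float64(114.21966395379366)) (np.float64(287.0980430616956), np.float64(169.03055358570842)) (np.float64(203.9116045601497), np.float64(175.76371873404796)) (np.float64(207.92755952074873), np.float64(232.44762688332392))
hA [ 608.3 -154.6   50.1] [0.02 0.02]
hB [ 564.7 -161.1   49.8] [0.01 0.01]
plFL [ 624.6 -132.1   46.8] [0.04 0.04]
plFR [ 630.7 -171.7   46.3] [0.01 0.01]
tabL [ 521.8 -153.3   84.1] [0.36 0.36]
tabR [ 526.2 -181.5   84.2] [0.36 0.36]
lipL [ 550.  -148.6   57.2] [0.27 0.27]
lipR [ 554.4 -178.2   56.7] [0.34 0.34]
yaw holes 0.14793522672015408 44.09301961698906
yaw pl 0.15246554068830745 40.02794247992517
yaw tab 0.15478239681026645 28.569436295105312
centre from front [ 586.1596676  -158.18561008   46.5453383 ] from tab [ 583.28266384 -158.45487066   84.1309762 ] hole proj -19.5928709454924 -63.68498731617211
```

```bash
python3 d.py 551 -163.3 65 -1.4208;python3 d.py 551 -163.3 115 -1.4208
```

```text
2.5 [ 594.2 -213.5  159.5] [ 3.1400e+00  1.0000e-03 -1.4188e+00] [-0.3 -0.3 -0.6] 0.9995587283093101
[-56.1  34.9  94.7] [0.0016 0.001  0.002 ]
2.5 [ 594.2 -213.5  159.5] [ 3.1400e+00  1.0000e-03 -1.4188e+00] [-0.3 -0.3 -0.6] 0.9995587283093101
[-56.2  35.   44.7] [0.0016 0.001  0.002 ]
```

```bash
python3 -m inch '[{"dp":[-56,35,20],"angular":[0,0,0.002],"fingers":255},{"dp":[-56,35,40],"angular":[0,0,0.002],"fingers":255},{"dp":[-56,35,45],"angular":[0,0,0.002],"fingers":255},{"dp":[-56,35,45],"angular":[0,0,0.002],"fingers":255},{"dp":[-56,35,45],"angular":[0,0,0.002],"fingers":255},{"dp":[-56,35,45],"angular":[0,0,0.002],"fingers":255},{"dp":[-56,35,45],"angular":[0,0,0.002],"fingers":255},{"dp":[-56,35,45],"angular":[0,0,0.002],"fingers":255}]' 40
python3 snap.py w3
```

```text
clock: 3.17
eef_pos: [552.6, -164.4, 116.3]
tcp_rot: [-3.14, -0.001, -1.422]
contact_force: [0.0, 0.1, -0.3]
opening: -0.003
```

View pics/w3.png

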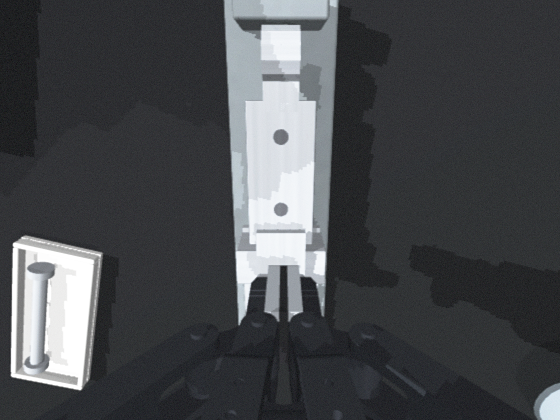

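```bash
python3 -m inch '[{"dp":[0,0,25],"angular":[0,0,0],"fingers":255},{"dp":[0,0,42],"angular":[0,0,0],"fingers":255},{"dp":[0,0,51],"angular":[0,0,0],"fingers":255},{"dp":[0,0,51],"angular":[0,0,0],"fingers":255},{"dp":[0,3,51],"angular":[0,0,0],"fingers":255},{"dp":[0,6,51],"angular":[0,0,0],"fingers":255},{"dp":[0,9,51],"angular":[0,0,0],"fingers":255},{"dp":[0,12,51],"angular":[0,0,0],"fingers":255}]'
python3 snap.py w4
```

```text
clock: 3.88
eef_pos: [539.9, -165.9, 65.2]
tcp_rot: [-3.14, -0.001, -1.422]
contact_force: [-0.1, 0.0, 0.8]
opening: -0.002
```

View pics/w4.png

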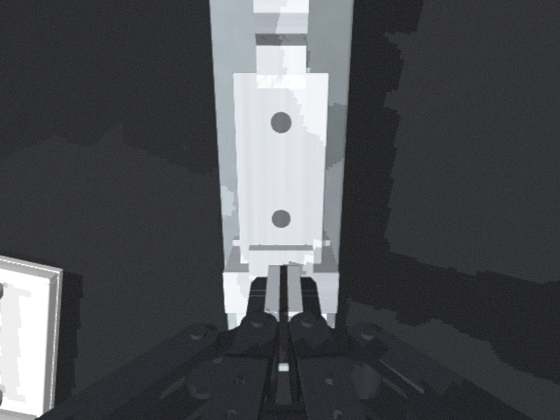

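```bash
python3 -m inch '[{"dp":[0,3,0],"angular":[0,0,0],"fingers":255},{"dp":[0,6,0],"angular":[0,0,0],"fingers":255},{"dp":[0,10,0],"angular":[0,0,0],"fingers":255},{"dp":[0,14,0],"angular":[0,0,0],"fingers":255},{"dp":[0,18,0],"angular":[0,0,0],"fingers":255},{"dp":[0,22,0],"angular":[0,0,0],"fingers":255},{"dp":[0,26,0],"angular":[0,0,0],"fingers":255},{"dp":[0,30,0],"angular":[0,0,0],"fingers":255},{"dp":[0,34,0],"angular":[0,0,0],"fingers":255}]'
python3 snap.py w5
```

```text
clock: 4.68
eef_pos: [505.8, -170.8, 64.3]
tcp_rot: [-3.141, -0.0, -1.422]
contact_force: [2.1, 0.4, 0.9]
opening: -0.003
```

View pics/w5.png

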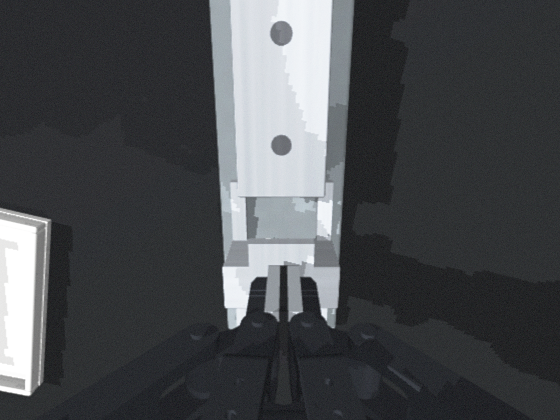

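```bash
python3 d.py 586.5 -157.9 115 -1.4208
```

```text
4.7333 [ 504.8 -170.7   64.1] [ 3.1406e+00  3.0000e-04 -1.4220e+00] [1.8 0.3 0.7] 0.0017101722632569911
[ -0.6 -82.6 -50.9] [ 0.0009  0.0003 -0.0012]
```

```bash
python3 -m inch '[{"dp":[0,-4,0],"angular":[0,0,0],"fingers":255},{"dp":[0,-6,-25],"angular":[0,0,0],"fingers":255},{"dp":[-0.5,-20,-51],"angular":[0,0,0],"fingers":100},{"dp":[-0.5,-50,-51],"angular":[0,0,0],"fingers":0},{"dp":[-0.5,-82,-51],"angular":[0,0,0],"fingers":0},{"dp":[-0.5,-82,-51],"angular":[0,0,0],"fingers":0},{"dp":[-0.5,-82,-51],"angular":[0,0,0],"fingers":0},{"dp":[-0.5,-82,-51],"angular":[0,0,0],"fingers":0},{"dp":[-0.5,-82,-51],"angular":[0,0,0],"fingers":0}]'
python3 snap.py w6
```

```text
clock: 5.48
eef_pos: [585.5, -157.9, 114.5]
tcp_rot: [3.139, 0.001, -1.422]
contact_force: [-1.1, 0.2, 0.2]
opening: 0.977
```

View pics/w6.png

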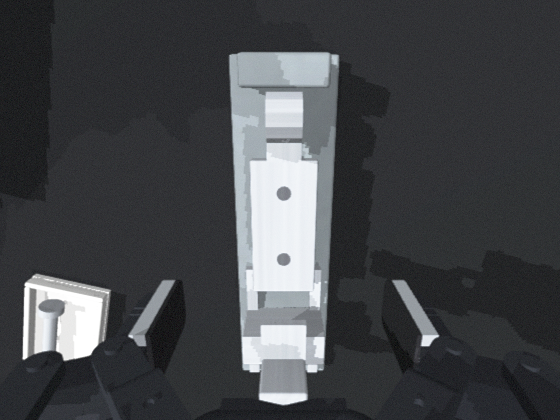

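```bash
python3 - <<'E'
from m1 import *
p,a=ld("w6")
A=plane(p,*hole(a,284,193),50);B=plane(p,*hole(a,284,259),50);print(A,B,(A+B)/2,np.arctan2(*(A-B)[1::-1]))
T=plane(p,284,361,87);print("tab front top",T, "jaw x", (T-(A+B)/2)@[np.cos(.15),np.sin(.15),0])
E
python3 d.py 586.5 -157.9 23 -1.4208
```

```text
[ 608.37465786 -154.59226338   50.        ] [ 564.84283781 -161.00717511   50.        ] [ 586.60874783 -157.79971924   50.        ] 0.14630845634280795
tab front top [ 517.71738374 -168.60576956   87.        ] jaw x -69.73262431113527
5.5333 [ 585.7 -158.   114.7] [ 3.1398e+00  7.0000e-04 -1.4223e+00] [-0.   0.4 -0.3] 0.9971280872112845
[ 0.1 -1.  91.7] [ 0.0018  0.0007 -0.0015]
```

Run:
```python
from m1 import *
p,a=ld("w6")
for v,z in((361,57),(393,86),(325,57)):
  T=plane(p,284,v,z);print(T,"x",(T-[586.6,-157.8,0])@[np.cos(.15),np.sin(.15),0])
```

```text
[ 490.90959386 -172.70699398   57.        ] x -96.84357936507975
[ 492.72505495 -172.3917932    86.        ] x -95.00140093224093
[ 520.25985935 -168.26242897   57.        ] x -67.1586982301318
```

```bash
python3 -m inch '[{"dp":[0,-1,40],"angular":[0,0,0],"fingers":0},{"dp":[0,-1,70],"angular":[0,0,0],"fingers":0},{"dp":[0,-1,85],"angular":[0,0,0],"fingers":0},{"dp":[0,-1,91.5],"angular":[0,0,0],"fingers":0},{"dp":[0,-1,91.5],"angular":[0,0,0],"fingers":60},{"dp":[0,-1,91.5],"angular":[0,0,0],"fingers":90},{"dp":[0,-1,91.5],"angular":[0,0,0],"fingers":255},{"dp":[0,-1,91.5],"angular":[0,0,0],"fingers":255},{"dp":[0,-1,91.5],"angular":[0,0,0],"fingers":255},{"dp":[0,-1,91.5],"angular":[0,0,0],"fingers":255},{"dp":[0,-1,91.5],"angular":[0,0,0],"fingers":255},{"dp":[0,-1,91.5],"angular":[0,0,0],"fingers":255}]' 80
python3 snap.py w7; python3 d.py 586.5 -157.9 203 -1.4208
```

```text
clock: 6.53
eef_pos: [589.1, -158.2, 25.6]
tcp_rot: [-3.139, -0.001, -1.422]
contact_force: [-1.6, -0.2, 4.8]
opening: 0.446
6.5833 [ 589.1 -158.2   25.6] [-3.1393e+00 -1.1000e-03 -1.4220e+00] [-1.  -0.6  5.5] 0.4511110547616907
[  -0.5    2.2 -177.4] [-0.0023 -0.0011 -0.0012]
```

View pics/w7.png

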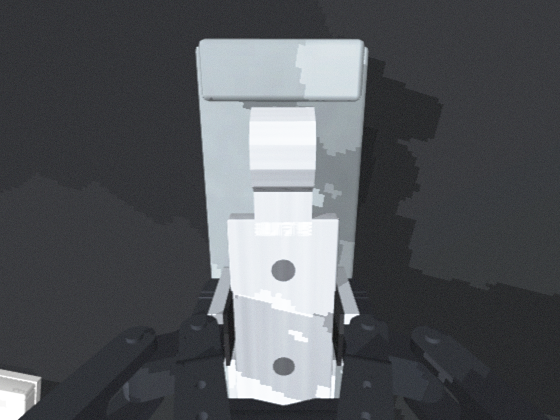

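```bash
python3 -m inch '[{"dp":[0,0,-5],"angular":[0,0,0],"fingers":255},{"dp":[0,0,-15],"angular":[0,0,0],"fingers":255},{"dp":[0,0,-35],"angular":[0,0,0],"fingers":255},{"dp":[0,0,-60],"angular":[0,0,0],"fingers":255},{"dp":[0,0,-90],"angular":[0,0,0],"fingers":255},{"dp":[0,0,-120],"angular":[0,0,0],"fingers":255},{"dp":[0,0,-140],"angular":[0,0,0],"fingers":255},{"dp":[0,0,-150],"angular":[0,0,0],"fingers":255},{"dp":[0,0,-150],"angular":[0,0,0],"fingers":255},{"dp":[0,0,-150],"angular":[0,0,0],"fingers":255}]'
python3 snap.py w8; python3 d.py 586.5 -157.9 173 -1.4208
```

```text
clock: 7.42
eef_pos: [587.9, -157.8, 173.8]
tcp_rot: [-3.141, -0.0, -1.422]
contact_force: [-0.3, 0.6, -2.8]
opening: 0.452
7.4667 [ 587.2 -157.6  172.7] [ 3.1401e+00  6.0000e-04 -1.4220e+00] [-1.   0.7 -2.7] 0.44935591534945873
[ 0.2  0.8 -0.3] [ 0.0015  0.0006 -0.0012]
```

View pics/w8.png

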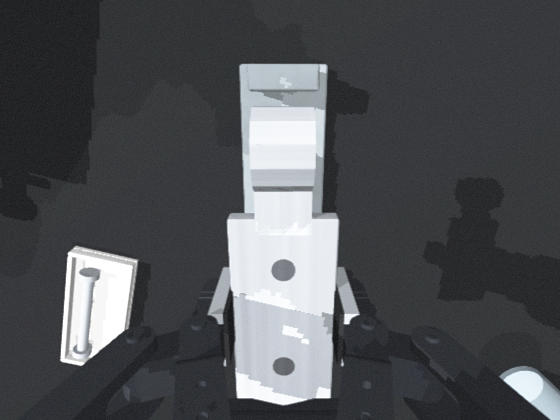

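```bash
python3 d.py 471.4 223 190 -1.666
```

```text
7.4667 [ 587.2 -157.6  172.7] [ 3.1401e+00  6.0000e-04 -1.4220e+00] [-1.   0.7 -2.7] 0.44935591534945873
[-393.6   58.1  -16.9] [0.0016 0.0004 0.244 ]
```

```bash
python3 -m inch '[{"dp":[-15,3,-30],"angular":[0,0,0.02],"fingers":255},{"dp":[-45,8,-40],"angular":[0,0,0.04],"fingers":255},{"dp":[-80,13,-40],"angular":[0,0,0.06],"fingers":255},{"dp":[-120,19,-40],"angular":[0,0,0.08],"fingers":255},{"dp":[-160,25,-40],"angular":[0,0,0.1],"fingers":255},{"dp":[-200,31,-40],"angular":[0,0,0.12],"fingers":255},{"dp":[-240,37,-35],"angular":[0,0,0.15],"fingers":255},{"dp":[-280,43,-30],"angular":[0,0,0.18],"fingers":255},{"dp":[-320,49,-25],"angular":[0,0,0.2],"fingers":255},{"dp":[-355,54,-20],"angular":[0,0,0.23],"fingers":255},{"dp":[-380,57,-17],"angular":[0,0,0.244],"fingers":255},{"dp":[-393.5,58,-17],"angular":[0,0,0.244],"fingers":255}]'
python3 -m inch '[{"dp":[0,0,0],"angular":[0,0,0],"fingers":255},{"dp":[0,0,0],"angular":[0,0,0],"fingers":255}]'
python3 snap.py w9; python3 d.py 471.4 223 190 -1.666
```

```text
clock: 8.47
eef_pos: [469.8, 224.8, 188.2]
tcp_rot: [3.137, -0.002, -1.665]
contact_force: [-0.0, -0.1, -2.0]
opening: 0.452
clock: 8.63
eef_pos: [471.4, 222.7, 189.2]
tcp_rot: [3.139, -0.002, -1.664]
contact_force: [0.2, -0.4, -1.9]
opening: 0.449
8.6833 [471.8 222.1 189.6] [ 3.1397e+00 -1.5000e-03 -1.6652e+00] [ 0.  -0.4 -3.2] 0.4458147560852163
[-0.8  0.5 -0.4] [ 0.0019 -0.0015  0.0008]
```

View pics/w9.png

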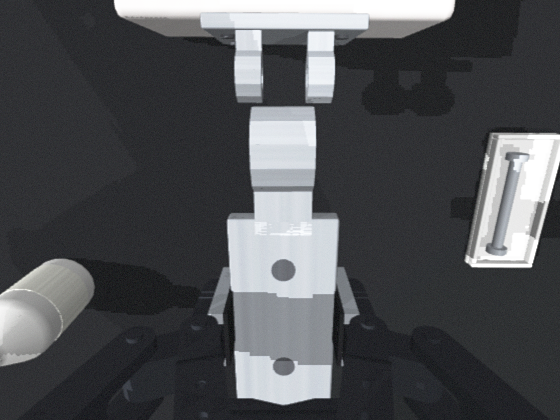

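```bash
python3 -m inch '[{"dp":[30,10,20],"angular":[0,0,0],"fingers":255},{"dp":[45,15,35],"angular":[0,0,0],"fingers":255},{"dp":[50,15,40],"angular":[0,0,0],"fingers":255},{"dp":[50,15,40],"angular":[0,0,0],"fingers":255},{"dp":[50,15,40],"angular":[0,0,0],"fingers":255}]'
python3 snap.py w10
python3 - <<'E'
import cv2
a=cv2.imread('pics/w9.png');cv2.imwrite('pics/w9z.png',cv2.resize(a[0:120,190:380],None,fx=4,fy=4,interpolation=cv2.INTER_CUBIC))
cv2.imwrite('pics/w9y.png',cv2.resize(a[90:240,210:360],None,fx=4,fy=4,interpolation=cv2.INTER_CUBIC))
a=cv2.imread('pics/w10.png');cv2.imwrite('pics/w10z.png',cv2.resize(a[0:150,100:300],None,fx=4,fy=4,interpolation=cv2.INTER_CUBIC))
E
```

```text
clock: 9.1
eef_pos: [453.6, 173.9, 151.1]
tcp_rot: [-3.141, 0.0, -1.668]
contact_force: [0.8, 0.1, -1.4]
opening: 0.45
```

View pics/w9z.png

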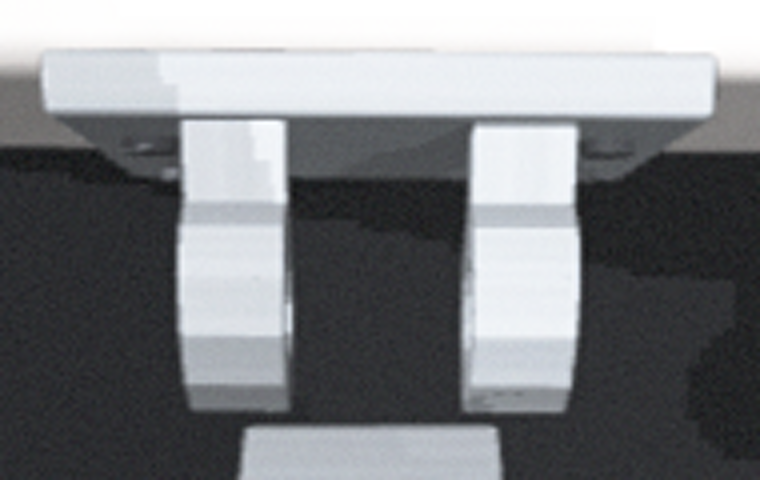

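View pics/w9y.png

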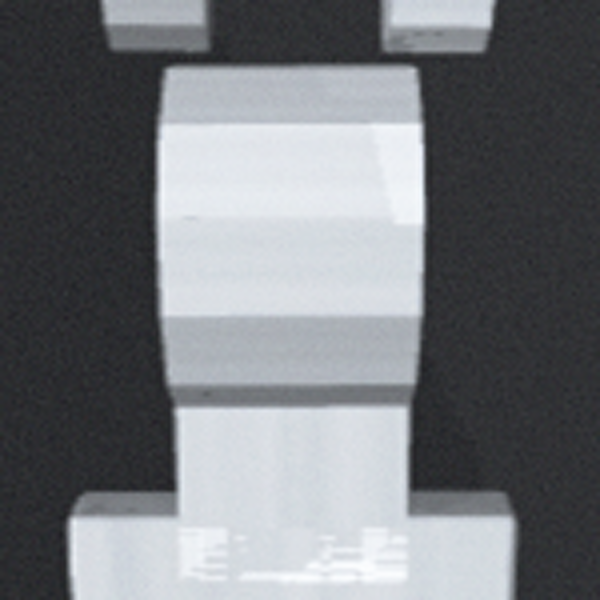

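View pics/w10.png

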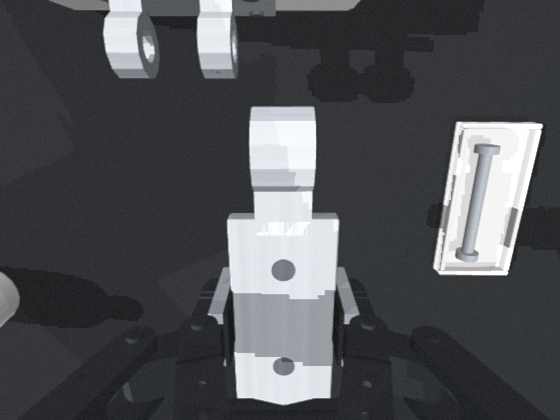

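View pics/w10z.png

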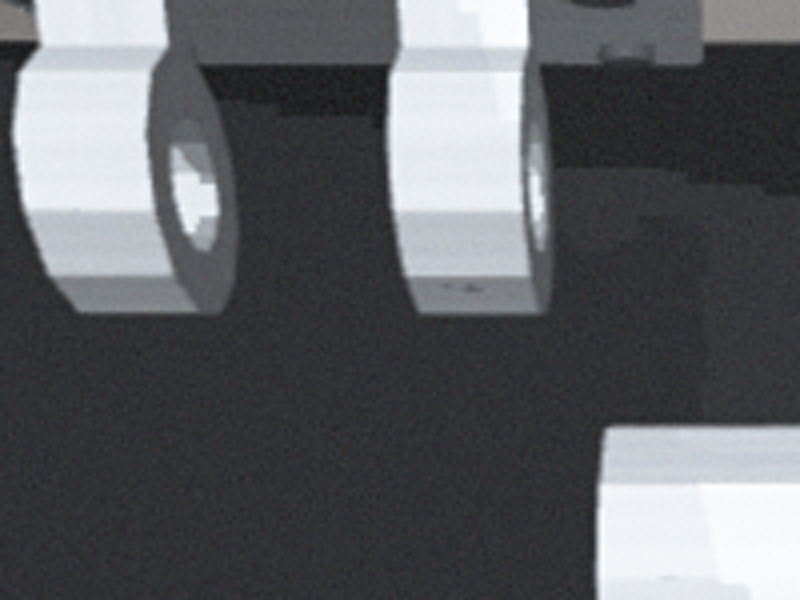

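```bash
cat > m2.py <<'E'
from m1 import *
p7,a7=ld("w7");p9,a9=ld("w9");p10,a10=ld("w10")
# leaf in camera frame from w7, holes at z=50 world
hA=plane(p7,*hole(a7,283,270,13),50);hB=plane(p7,*hole(a7,284,367,13),50)
print("leaf w7",hA.round(1),hB.round(1),np.linalg.norm(hA-hB).round(2),np.arctan2(*(hA-hB)[1::-1]).round(4))
ex=(hA-hB)/np.linalg.norm(hA-hB);c=(hA+hB)/2;c[2]=46;eye=c+66*ex
eyecam=p7["R"]@eye+p7["t"];ccam=p7["R"]@c+p7["t"];print("eye cam",eyecam.round(1))
eycam=p7["R"]@np.array([-ex[1],ex[0],0])
f9=lambda x,y:(x/4+190,y/4+0); f10=lambda x,y:(x/4+100,y/4)
P={}
for n,a,b in [("L335l",(183,335),(22,210)),("L335r",(285,335),(158,210)),("L385l",(187,385),(45,275)),("L385r",(288,385),(172,275)),
  ("R335l",(470,335),(392,210)),("R335r",(578,335),(523,210)),("R385l",(464,385),(406,275)),("R385r",(572,385),(533,275)),("Lbl",(191,410),(78,312)),("Lbr",(290,410),(205,312)),("Rbl",(464,410),(420,312)),("Rbr",(567,410),(541,312))]:
    X,r=tri([(p9,*f9(*a)),(p10,*f10(*b))]);P[n]=X;print(n,X.round(1),np.round(r,2))
E
python3 m2.py
```

```text
leaf w7 [ 608.7 -155.2   50. ] [ 565.1 -161.9   50. ] 44.11 0.1532
eye cam [ -0.2 -20.5 122.3]
L335l [558.3 240.2 126.1] [0.1 0.1]
L335r [557.1 226.7 123.6] [0.03 0.03]
L385l [551.9 241.  122.6] [0. 0.]
L385r [550.6 227.  122.4] [0.02 0.02]
R335l [554.7 201.5 122.9] [0.05 0.05]
R335r [553.3 187.  124.5] [0.15 0.15]
R385l [548.2 202.3 117. ] [0.12 0.12]
R385r [546.8 187.4 120. ] [0.02 0.02]
Lbl [548.2 241.9 114.1] [0.01 0.01]
Lbr [546.9 227.7 112.3] [0.04 0.04]
Rbl [544.5 202.3 112.2] [0.01 0.01]
Rbr [543.1 187.7 114.8] [0.13 0.13]
```

```bash
cat >> m2.py <<'E'
print()
def verts(eye,ex,ey,p,half):
    out=[]
    for k in range(15,360,30):
        a=np.radians(k);o=14.49*(np.cos(a)*ex+np.sin(a)*np.array([0,0,1]))
        out.append((k,proj(p,eye+o+half*ey).round(1),proj(p,eye+o-half*ey).round(1)))
    return out
E
cat > m3.py <<'E'
from m2 import *
ey=np.array([-ex[1],ex[0],0])
for o in verts(eye,ex,ey,p7,10)[:6]: print(o)
print("obs v 106.75@u251.5-314, 120.75@u250-315.5, 144.25, 169@252-315, 186")
# goal
from scipy.spatial.transform import Rotation as Ro
s=pickle.load(open("pics/w7.pkl","rb"))[0]
C=np.array([559.65,213.6,110.1]);yh=-0.093
# camera/tool relation from w9: eye position in tool frame via camera
s9=pickle.load(open("pics/w9.pkl","rb"))[0]
E9=p9["R"].T@(eyecam-p9["t"]);E10=p10["R"].T@(eyecam-p10["t"])
e9=p9["R"].T@(p7["R"]@ex);print("leaf eye w9",E9.round(1),"leaf yaw w9",np.arctan2(e9[1],e9[0]).round(4),"pitch",e9[2].round(4),"w10 eye",E10.round(1))
s10=pickle.load(open("pics/w10.pkl","rb"))[0]
for p_,E_,n in((p9,E9,"w9"),(p10,E10,"w10")):print(n,"need world d",(C-E_).round(1))
E
python3 m3.py | sed -n '/obs/,$p;/^(/p'
```

```text
(15, array([250.8, 107.4]), array([313.7, 107.2]))
(45, array([249.4, 121.4]), array([315.2, 121.2]))
(75, array([249.1, 144.8]), array([315.7, 144.5]))
(105, array([249.9, 169.3]), array([315.1, 169.1]))
(135, array([251.6, 186.5]), array([313.6, 186.3]))
(165, array([253.5, 192.1]), array([311.8, 191.9]))
obs v 106.75@u251.5-314, 120.75@u250-315.5, 144.25, 169@252-315, 186
leaf eye w9 [535.  217.1 209.3] leaf yaw w9 -0.0887 pitch -0.0047 w10 eye [517.2 168.  171.3]
w9 need world d [ 24.7  -3.5 -99.2]
w10 need world d [ 42.5  45.6 -61.2]
```

```bash
python3 -m inch '[{"dp":[-15,0,0],"angular":[0,0,0],"fingers":255},{"dp":[-35,0,5],"angular":[0,0,0],"fingers":255},{"dp":[-45,0,20],"angular":[0,0,0.002],"fingers":255},{"dp":[-49.3,0,35],"angular":[0,0,0.002],"fingers":255},{"dp":[-49.3,0,50],"angular":[0,0,0.002],"fingers":255},{"dp":[-49.3,0,58],"angular":[0,0,0.002],"fingers":255},{"dp":[-49.3,0,61],"angular":[0,0,0.002],"fingers":255},{"dp":[-49.3,0,61],"angular":[0,0,0.002],"fingers":255},{"dp":[-49.3,0,61],"angular":[0,0,0.002],"fingers":255},{"dp":[-49.3,0,61],"angular":[0,0,0.002],"fingers":255}]'
python3 snap.py w11;  python3 - <<'E'
import cv2
a=cv2.imread('pics/w11.png');cv2.imwrite('pics/w11z.png',cv2.resize(a[0:200,180:390],None,fx=3,fy=3,interpolation=cv2.INTER_CUBIC))
E
```

```text
clock: 9.98
eef_pos: [458.2, 223.6, 90.7]
tcp_rot: [-3.14, 0.001, -1.668]
contact_force: [-0.7, -0.1, -2.7]
opening: 0.451
```

View pics/w11z.png

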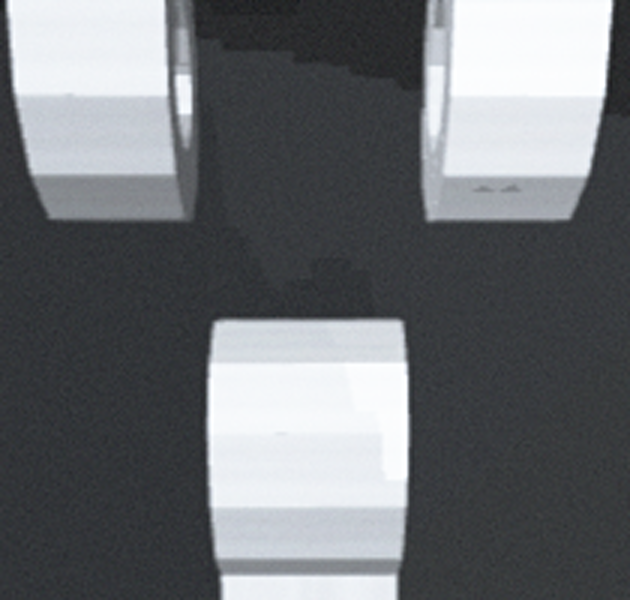

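```bash
cat > m4.py <<'E'
from m2 import *
import sys
C=np.array([559.65,213.6,110.1]);yh=-0.093
hx=np.array([np.cos(yh),np.sin(yh),0]);hy=np.array([-hx[1],hx[0],0])
def show(p,C):
    for nm,y in(("Lout",27),("Lin",13),("Rin",-13),("Rout",-27)):
        print(nm,[proj(p,C+y*hy+14.49*(np.cos(np.radians(k))*hx+np.sin(np.radians(k))*np.array([0,0,1]))).round(1).tolist() for k in (105,135,165)])
E
python3 - <<'E' | tail -12
from m4 import *
p,a=ld("w11");show(p,C)
g=lambda x,y:(x/3+180,y/3)
print("obs Lin165",g(190,219),"Rin165",g(427,219),"Lout165",g(48,219),"Rout165",g(575,219),"v",95/3,175/3,73)
P9={"lb":(191,410),"lr":(290,410),"rl":(464,410),"rr":(567,410)}
for n,x in(("lb",48),("lr",190),("rl",427),("rr",575)):
    print(n,*[np.round(z,1) for z in tri([(p9,P9[n][0]/4+190,P9[n][1]/4),(p,*g(x,219))])])
print("eye",p["R"].T@(eyecam-p["t"]))
E
```

```text
Rbr [543.1 187.7 114.8] [0.13 0.13]

Lout [[185.6, 32.4], [191.0, 58.9], [197.1, 73.4]]
Lin [[236.5, 32.2], [239.2, 58.7], [242.1, 73.2]]
Rin [[331.2, 31.8], [328.7, 58.4], [325.7, 72.9]]
Rout [[382.2, 31.6], [376.9, 58.2], [370.8, 72.7]]
obs Lin165 (243.33333333333334, 73.0) Rin165 (322.33333333333337, 73.0) Lout165 (196.0, 73.0) Rout165 (371.66666666666663, 73.0) v 31.666666666666668 58.333333333333336 73
lb [548.3 241.7 115.6] [0. 0.]
lr [546.9 227.5 113.7] [0.1 0.1]
rl [544.5 202.5 110.6] [0.2 0.2]
rr [543.1 187.3 112.1] [0. 0.]
eye [521.67092593 217.6991707  111.02170905]
```

Run:
```python
import cv2
a=cv2.imread('pics/w11.png');cv2.imwrite('pics/w11y.png',cv2.resize(a[0:90,180:390],None,fx=3.8,fy=6,interpolation=cv2.INTER_CUBIC))
```

```text
(no output)
```

View pics/w11y.png

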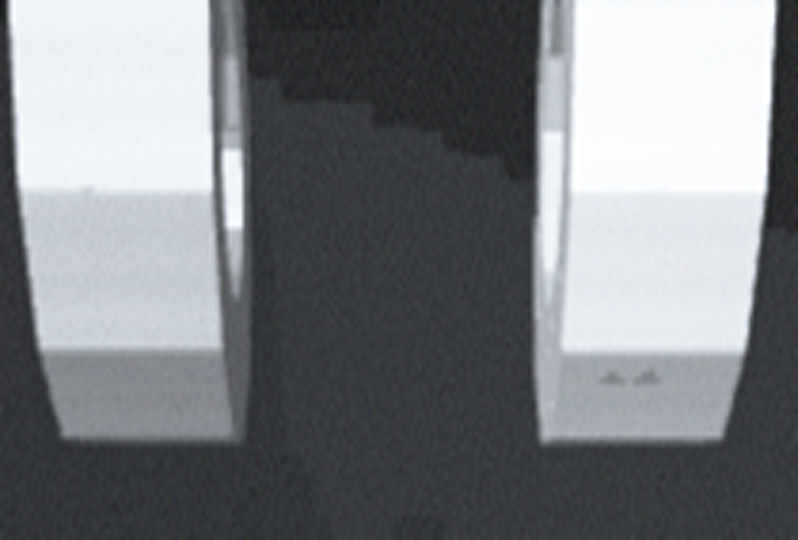

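```bash
python3 -m inch '[{"dp":[0.3,-4,0.5],"angular":[0,0,0],"fingers":255},{"dp":[0.3,-10,0.9],"angular":[0,0,0],"fingers":255},{"dp":[0.3,-16,0.9],"angular":[0,0,0],"fingers":255},{"dp":[0.3,-22,0.9],"angular":[0,0,0],"fingers":255},{"dp":[0.3,-26,0.9],"angular":[0,0,0],"fingers":255},{"dp":[0.3,-28,0.9],"angular":[0,0,0],"fingers":255},{"dp":[0.3,-28,0.9],"angular":[0,0,0],"fingers":255}]'
python3 snap.py w12;  python3 - <<'E'
import cv2
a=cv2.imread('pics/w12.png');cv2.imwrite('pics/w12z.png',cv2.resize(a[0:200,180:390],None,fx=3,fy=3,interpolation=cv2.INTER_CUBIC))
E
```

```text
clock: 10.62
eef_pos: [485.9, 220.3, 88.8]
tcp_rot: [-3.141, 0.0, -1.668]
contact_force: [0.3, 0.6, -2.0]
opening: 0.445
```

View pics/w12z.png

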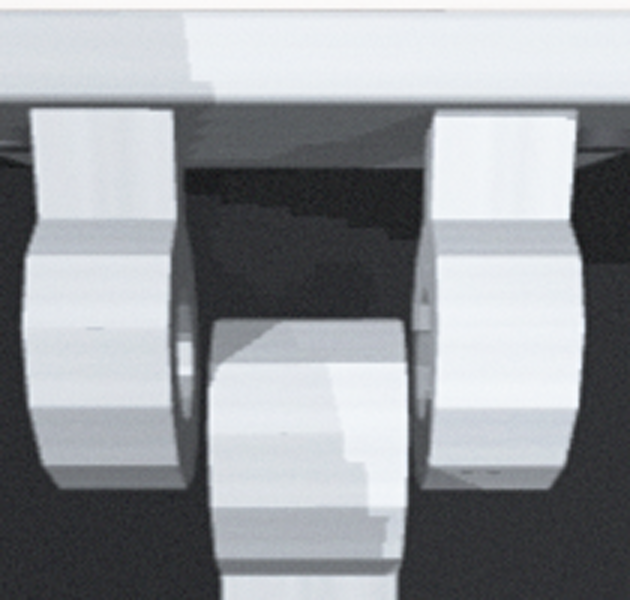

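```bash
python3 -m inch '[{"dp":[-0.5,-2,0],"angular":[0,0,0],"fingers":255},{"dp":[-0.5,-5,0],"angular":[0,0,0],"fingers":255},{"dp":[-0.5,-8,0],"angular":[0,0,0],"fingers":255},{"dp":[-0.5,-10,0],"angular":[0,0,0],"fingers":255},{"dp":[-0.5,-10,0],"angular":[0,0,0],"fingers":255},{"dp":[-0.5,-10,0],"angular":[0,0,0],"fingers":255},{"dp":[-0.5,-10,0],"angular":[0,0,0],"fingers":255}]'
python3 snap.py w13; python3 snap.py s13 scene
python3 - <<'E'
import cv2
a=cv2.imread('pics/w13.png');cv2.imwrite('pics/w13z.png',cv2.resize(a[0:200,180:390],None,fx=3,fy=3,interpolation=cv2.INTER_CUBIC))
a=cv2.imread('pics/s13.png');cv2.imwrite('pics/s13z.png',cv2.resize(a[220:330,270:400],None,fx=5,fy=5,interpolation=cv2.INTER_CUBIC))
from m4 import *
p,a=ld("w13");show(p,C);e=p["R"].T@(eyecam-p["t"]);print("eye",e,"err",(e-C)@hx,(e-C)@hy,(e-C)[2])
E
```

```text
clock: 11.25
eef_pos: [495.1, 219.9, 88.8]
tcp_rot: [3.141, -0.0, -1.668]
contact_force: [-0.5, 0.5, -3.0]
opening: 0.445
leaf w7 [ 608.7 -155.2   50. ] [ 565.1 -161.9   50. ] 44.11 0.1532
eye cam [ -0.2 -20.5 122.3]
L335l [558.3 240.2 126.1] [0.1 0.1]
L335r [557.1 226.7 123.6] [0.03 0.03]
L385l [551.9 241.  122.6] [0. 0.]
L385r [550.6 227.  122.4] [0.02 0.02]
R335l [554.7 201.5 122.9] [0.05 0.05]
R335r [553.3 187.  124.5] [0.15 0.15]
R385l [548.2 202.3 117. ] [0.12 0.12]
R385r [546.8 187.4 120. ] [0.02 0.02]
Lbl [548.2 241.9 114.1] [0.01 0.01]
Lbr [546.9 227.7 112.3] [0.04 0.04]
Rbl [544.5 202.3 112.2] [0.01 0.01]
Rbr [543.1 187.7 114.8] [0.13 0.13]

Lout [[194.3, 167.1], [198.8, 184.6], [203.9, 190.3]]
Lin [[240.4, 167.0], [242.6, 184.5], [245.1, 190.1]]
Rin [[326.1, 166.7], [324.1, 184.2], [321.6, 189.9]]
Rout [[372.3, 166.5], [367.9, 184.0], [362.9, 189.7]]
eye [558.68054165 213.9500402  109.07326518] err -0.9977757828464324 0.25849782468063365 -1.0267348217829237
```

View pics/w13z.png

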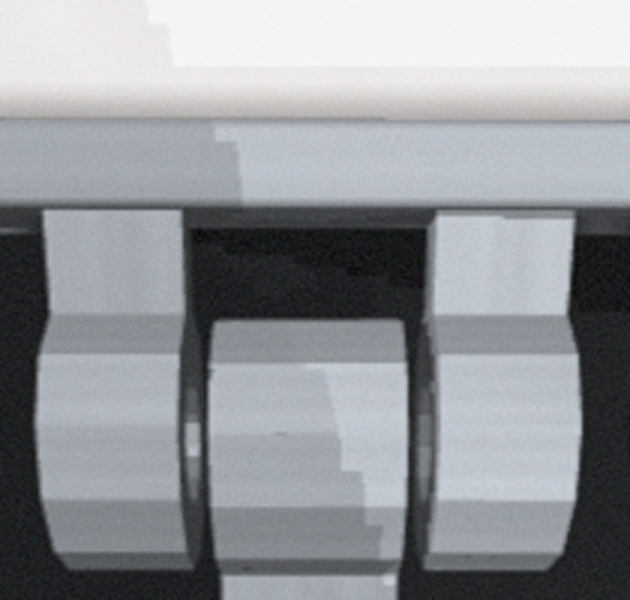

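View pics/s13z.png

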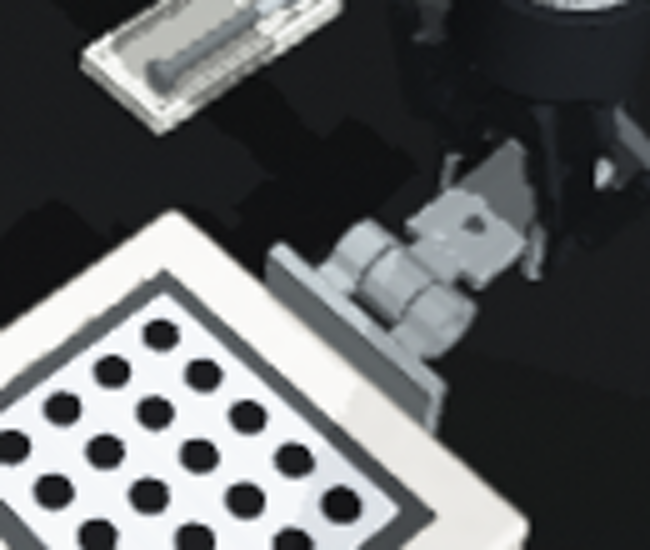

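```bash
python3 -m inch '[{"dp":[0,-0.5,-0.5],"angular":[0,0,0],"fingers":255},{"dp":[0,-1,-1],"angular":[0,0,0],"fingers":255},{"dp":[0,-1,-1],"angular":[0,0,0],"fingers":255},{"dp":[0,-1,-1],"angular":[0,0,0],"fingers":255},{"dp":[0,-1,-1],"angular":[0,0,0],"fingers":255},{"dp":[0,-1,-1],"angular":[0,0,0],"fingers":255}]'
python3 snap.py w14; python3 snap.py t14 top; python3 - <<'E' | tail -1
import cv2
a=cv2.imread('pics/w14.png');cv2.imwrite('pics/w14z.png',cv2.resize(a[90:210,180:390],None,fx=3.8,fy=5,interpolation=cv2.INTER_CUBIC))
from m4 import *
p,a=ld("w14");e=p["R"].T@(eyecam-p["t"]);print("eye",e,"err",(e-C)@hx,(e-C)@hy,(e-C)[2])
E
```

```text
clock: 11.85
eef_pos: [496.2, 219.8, 89.9]
tcp_rot: [3.142, -0.0, -1.668]
contact_force: [-0.3, -0.7, -3.5]
opening: 0.45
eye [559.77097082 213.89529205 110.12956768] err 0.09302547286206703 0.3052500522417149 0.02956768284212785
```

View pics/w14z.png

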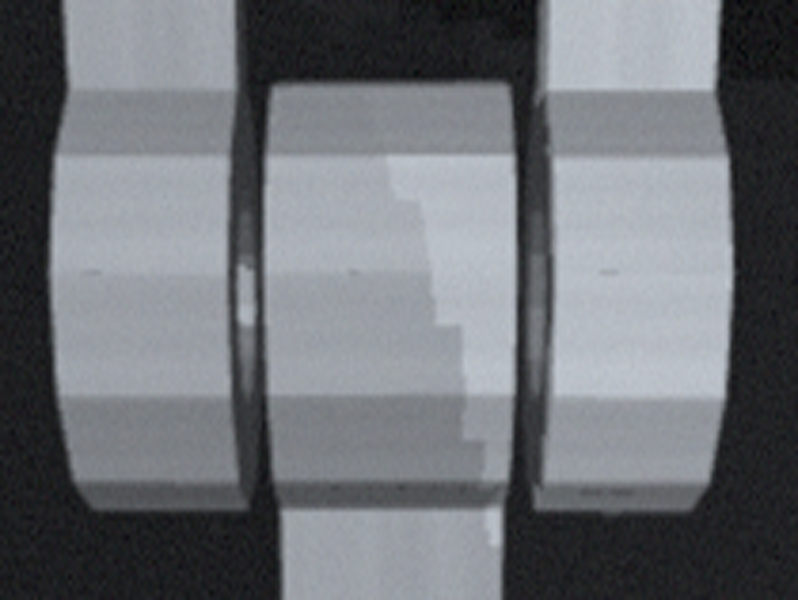

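View pics/t14.png

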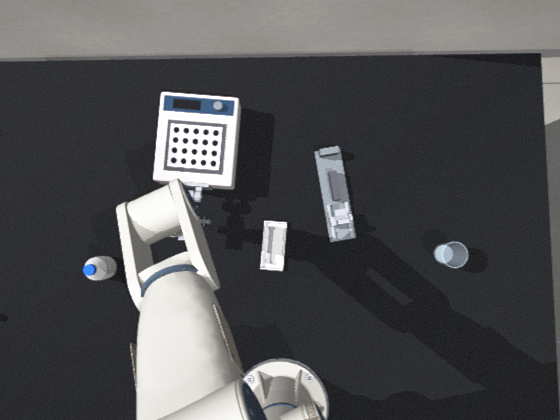

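```bash
python3 -m inch '[{"dp":[0,0,0],"angular":[0,0,0],"fingers":255},{"dp":[0,0,0],"angular":[0,0,0],"fingers":255},{"dp":[0,0,0],"angular":[0,0,0],"fingers":255},{"dp":[0,0,0],"angular":[0,0,0],"fingers":255}]'
python3 -c "
from rig import monitor,sign_off
s=monitor.sense();print(s['clock'],s['eef_pos'],s['contact_force'],abs(s['qvel']).max(),s['opening'])
print(sign_off())"
```

```text
clock: 12.28
eef_pos: [496.2, 219.8, 89.9]
tcp_rot: [3.142, -0.0, -1.668]
contact_force: [-0.0, -0.4, -2.9]
opening: 0.449
12.2833 [496.24566764 219.80931233  89.88536189] [-0.02080536 -0.39980008 -2.90989829] 0.001803313719318993 0.4494157713794114
the job is handed in; nothing more can be done
None
```

The leaf's eye is now between the two bracket eyes, held still in the gripper with the grip set to 80 N. The job was handed in at 12.3 s.

I pushed the jaw back about 35 mm with the closed fingers, and the picture taken before gripping the leaf showed it clear. I then gripped the leaf, lifted it straight up, carried it to the heater and slid it into the gap from the front.

- **Alignment:** in the last wrist picture the edges of all three eyes line up, with even clearance on both sides. By my measurements the eye is off the bracket axis by about 0.1 mm along x and 0.0 mm in height. Along the hinge axis it is about 0.3 mm off centre, but the picture shows it centred. Comparing apparent widths puts the height error under about 0.5 mm.
- **Force:** the wrist reads about 3 N downwards, which is only the leaf's weight, so it is not pressing on the bracket. The arm is at rest.
- **Pin, bottle and beaker:** the last top picture shows them where they were at the start.
- **Disagreements:** my first estimate of how far the jaw had opened came out wrong (about 10 mm) because I picked the wrong edge of the tab. Re-measured, it was 34–36 mm. Corner heights on the fixture differed by up to 4 mm from the expected values, so I used the plate's holes and the facets of the eyes instead; the holes measured within 0.2 mm of the given height.

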